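# Shut the sliding hatch of the sugar box

### The job

Wasps are about. Slide the hatch of the sugar box (the one with the round knob, over the white sugar cubes) along its track until it is fully shut against the frame, and let go of it. Leave the hatch of the other box (teaspoons, bar handle) standing open as it is.

Things in the scene. Friction and masses are not known exactly. Their poses are not given: they have to be found in the camera images.
- sugar_box: Fixed low wooden box, 240 long (x), 140 wide (y), 95 high; origin: centre of its underside. Its +x half is a well of white sugar cubes, its -x half a deck. A hatch, 108 by 114, upper face at height 89, slides between rails along x and shuts towards +x against the end frame; rails and frame stand to 95. A like box with teaspoons stands beside it, on either side.
- sugar_hatch (a joint): How far the sugar box's hatch is open, in m: 0 = shut against the frame, up to 0.098 = fully open. It grows as the hatch moves towards the box's -x. It slides with about 2 N of friction and stays where it is left.
- sugar_knob (a point): Centre of the top (height 123) of the round upright steel knob in the middle of the sugar box's hatch; knob 28 in diameter, 34 tall above the hatch. Moves with the hatch. Axes parallel to the box's: +x is the way the hatch shuts, z up. With the hatch shut it is 54 from the box's centre towards +x.
- spoon_handle (a point): Centre of the top of the steel bar handle (70 long across the box, 12 wide, top at height 123) on the hatch of the other box, the one with the teaspoons; its x axis is the direction in which that hatch would shut. That hatch slides just as easily and is to be left alone.

How it is judged (in metres and radians):
At the end, for the whole second after the job is handed in: The sugar box's hatch is shut (less than 10 mm open) and at rest, and the teaspoon box's hatch is within 15 mm of where it stood at the start (value of joint sugar_hatch below 0.01 m and velocity of joint sugar_hatch between -0.01 and 0.01 m/s and distance of spoon_handle from where it was at the start of the episode below 0.015 m); the robot touches nothing.
It fails at once if the teaspoon box's hatch is moved by more than 15 mm (distance of spoon_handle from where it was at the start of the episode above 0.015 m).
It also fails if it takes over 32 s, if anything falls off the work surface, if the arm or the gripper's body presses on something with over 40 N, if the wrist force passes 120 N, or if a joint passes its speed limit or range.

### The arm

A 7-joint arm with a two-finger parallel gripper is mounted at the origin on the work surface. World frame = base frame: x ahead of the robot, y to its left, z up, the work surface at z = 0. Lengths are in m, angles in degrees, forces in N, time in s.
With the tool pointing down it reaches from about 0.35 to 0.9 m from the base axis. Payload 8.1 kg.
Tool frame: the origin (TCP) lies midway between the tips of the shut fingers; the grasp point (between the pads) lies 19 mm behind it; z points along the fingers, x is the direction in which the jaws open and shut, and the axes are right-handed (so a half turn about z gives the same grasp; the last joint's range is limited). The gripper opens to 92 mm and grips with 3 to 60 N. Pads are 19 mm wide; open, the fingers measure 130 mm over their backs; the gripper's body (75 mm by 190 mm) begins 47 mm behind the grasp point.
Start: joints at [60.585, 24.895, 1.432, 90.138, -0.665, 64.973, -4.303], TCP at [0.25, -0.573, 0.227] pointing down, gripper open.
Joint ranges: [-149.89, 149.89], [-25.12, 119.58], [-72.63, 75.52], [4.76, 147.25], [-75.54, 255.54], [6.69, 114.76], [-157.13, 157.13]. Speed limits (degrees/s): [127.2, 127.2, 172.46, 172.46, 180, 180, 180].

### API

Orientations are given as [roll, pitch, yaw] about the fixed x, y, z axes, in that order (R = Rz(yaw) Ry(pitch) Rx(roll)).
In Python, from workcell import ctrl, imaging, order gives the robot as it stands.
- The arm moves only by the shell command python3 -m handwheel 'ROWS' [OPENING] [FORCE]. ROWS is JSON, a list that holds one entry, the list of rows, each a list of 4 numbers: the shift along the world's x, y, z in m, then the turn about the world's z in rad. A call has 1 to 8 rows; each row is the pose to reach, as a shift and turn from the pose commanded when the call began; what a row does not reach only later rows make up. A row lasts 1/8 s, in which the tool goes at most 62.5 mm and 10.7 degrees, less where a joint would pass 70% of its speed; a pose out of reach is approached as far as the arm can. A call with a gripper value outside its range is refused whole. OPENING is the finger opening in m, from 0 to 0.0918, set as the call begins (- or left out, the last holds). The fingers move at their own pace and stop on an object; FORCE is the grip in N (left out, the last holds). Time passes only in rows, so rows that repeat a pose let the fingers close. It gives the time, the measured TCP pose, the force and the opening at its end, in the units of the state.
- ctrl.read_state(): the state, without advancing time (a new reading comes with each control period).
- imaging.camera(name): name is "scene" or "top" or "wrist"; returns the picture (480x640x3 uint8, blue, green, red); there is no depth.
- imaging.camera_params(name): a dict with "fx", "fy", "cx", "cy" (pixels), "k1" (the pictures are not rectified: a ray, as slopes to the right and down, at radius r is drawn at 1 + k1 r^2 times it, then the intrinsics apply), "world_to_cam" (4x4, takes a point from world to camera coordinates). Camera axes: x right, y down, z forward; pixel columns grow to the right and rows downward; lengths in m; the calibration is good to about 2 mm. A picture is of the moment at which its call begins: read the wrist's pose just before it. camera_params takes no time and is no camera call; for the wrist camera it gives the pose at the moment of the call.
- order.job_done(): hands the job in, once; it reports no verdict.
The state is a dict: "time_s": time; "joint_pos": joint angles; "qvel": joint speeds; "effort": joint torques, N m; "eef_pos": TCP position; "eef_rot": TCP orientation; "force": force on the tool from outside, world axes, zero at the start; "ft_torque": the same for the moment, N m; "grip_width": finger opening in m.
Only numpy, scipy, OpenCV 4.12 (cv2) and the standard library are available. Lean on these libraries where they do the work, as an engineer would, in place of code of your own. Each camera call takes 0.05 s, during which the arm holds its last target.

## Working session

There is one attempt and no reset: what is moved stays moved. The work goes in short steps, Python scripts to look and compute and a shell command to move; the robot and the scene stay as the last step left them, time stands still between calls to the robot, and variables do not carry over. Pictures are saved under pics/ and viewed, and the job is handed in when it is done.

```bash
mkdir -p pics; ls; python3 - <<'E'
from workcell import ctrl, imaging
import cv2
s=ctrl.read_state();print(s)
for n in("scene","top"):
    cv2.imwrite(f"pics/{n}0.png",imaging.camera(n)); p=imaging.camera_params(n);print(n,p)
E
```

```text
pics
{'time_s': 0.0, 'joint_pos': array([60.58429237, 24.93573942,  1.42966219, 90.18907266, -0.66513147,
       64.97096198, -4.30337881]), 'qvel': array([-0.10653604, -0.02419551,  0.01054543,  0.01191369, -0.05292077,
       -0.0566294 ,  0.0093579 ]), 'effort': array([-2.09782270e-04, -6.67854452e+01,  9.84803326e-01, -3.14469266e+01,
       -6.05525309e-02,  4.28030721e-02,  1.89388270e-04]), 'eef_pos': array([ 0.24935321, -0.572561  ,  0.22595262]), 'eef_rot': array([ 1.79992980e+02,  8.71880402e-02, -6.64664478e+01]), 'force': array([0.16317782, 0.02713079, 0.52759535]), 'ft_torque': array([-0.00984579, -0.04984386, -0.02870186]), 'grip_width': 0.09218809490981812}
scene {'fx': 524.1853000122904, 'fy': 524.1853000122904, 'cx': 317.68847340270923, 'cy': 242.14641587597154, 'k1': -0.013308088500544818, 'world_to_cam': array([[-0.50699707,  0.86187476, -0.01121957,  0.29147773],
       [ 0.55001644,  0.31346984, -0.7740921 , -0.23348142],
       [-0.66365345, -0.39863337, -0.63297357,  1.10880198],
       [ 0.        ,  0.        ,  0.        ,  1.        ]])}
top {'fx': 549.8209729207041, 'fy': 549.8209729207041, 'cx': 313.66414144516756, 'cy': 241.44368710942533, 'k1': -0.16909862128389458, 'world_to_cam': array([[ 0.0254719 , -0.99963491, -0.0090126 , -0.01324049],
       [-0.98934435, -0.02391485, -0.14361699,  0.58717208],
       [ 0.14334902,  0.01257477, -0.98959231,  0.82640997],
       [ 0.        ,  0.        ,  0.        ,  1.        ]])}
```

View pics/scene0.png

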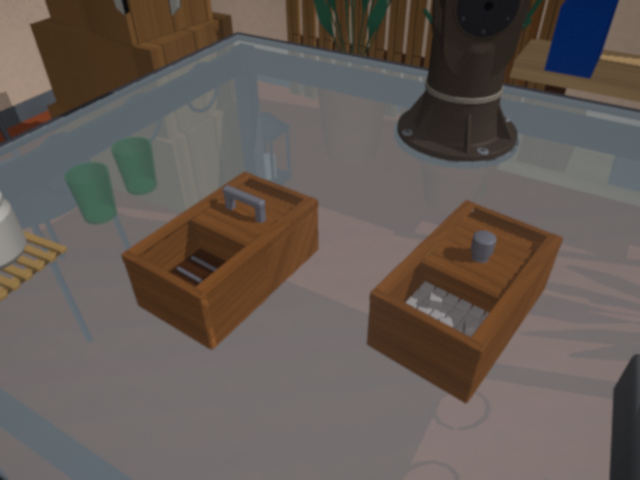

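View pics/top0.png

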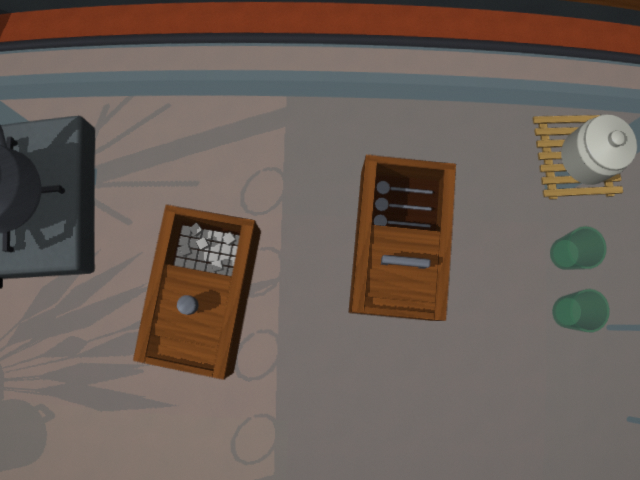

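The top picture shows the sugar box on the left, with frame corners near (170,207), (258,221), (225,378) and (136,361). Its knob is near (187,304). The spoon box is on the right, with its handle near (406,262). The scene picture shows the sugar knob top near (484,238).

```bash
cat > h.py <<'E'
import numpy as np, cv2
from workcell import ctrl, imaging
def ray(n,uv,p=None):
    p=p or imaging.camera_params(n)
    xd=np.array([(uv[0]-p["cx"])/p["fx"],(uv[1]-p["cy"])/p["fy"]]); x=xd.copy()
    for _ in range(30): x=xd/(1+p["k1"]*(x@x))
    T=p["world_to_cam"];R=T[:3,:3];o=-R.T@T[:3,3]
    return o,R.T@np.array([x[0],x[1],1])
def atz(n,uv,z,p=None):
    o,d=ray(n,uv,p); return o+d*(z-o[2])/d[2]
def proj(n,P,p=None):
    p=p or imaging.camera_params(n)
    c=p["world_to_cam"]@np.append(P,1); x=c[:2]/c[2]; x=x*(1+p["k1"]*(x@x))
    return x*[p["fx"],p["fy"]]+[p["cx"],p["cy"]]
E
python3 - <<'E'
from h import *
cs=[atz("top",c,.095) for c in[(170,207),(258,221),(225,378),(136,361)]]
for c in cs: print(c)
for i in range(4): print(np.linalg.norm(cs[i]-cs[i-1]))
print("centre",np.mean(cs,0)); d=cs[0]+cs[1]-cs[2]-cs[3]; print("yaw",np.degrees(np.arctan2(d[1],d[0])))
print("knob top",atz("top",(187,304),.123),"scene",atz("scene",(484,238),.123))
print("spoon",atz("top",(406,262),.123))
im=cv2.imread("pics/top0.png")[190:390,120:270]; cv2.imwrite("pics/c1.png",cv2.resize(im,None,fx=3,fy=3,interpolation=2))
im=cv2.imread("pics/scene0.png")[190:400,360:570]; cv2.imwrite("pics/c2.png",cv2.resize(im,None,fx=2.8,fy=2.8,interpolation=2))
E
```

```text
[0.62728787 0.22028526 0.095     ]
[0.60856385 0.08468805 0.095     ]
[0.37584381 0.12454263 0.095     ]
[0.39447384 0.25916248 0.095     ]
0.23603773499247135
0.1368838581872851
0.23610802976272044
0.13590283509196174
centre [0.50154234 0.1721696  0.095     ]
yaw -9.599115829499016
knob top [0.48105926 0.1787813  0.123     ] scene [0.4841835  0.18292893 0.123     ]
spoon [ 0.54914825 -0.13236155  0.123     ]
```

View pics/c1.png

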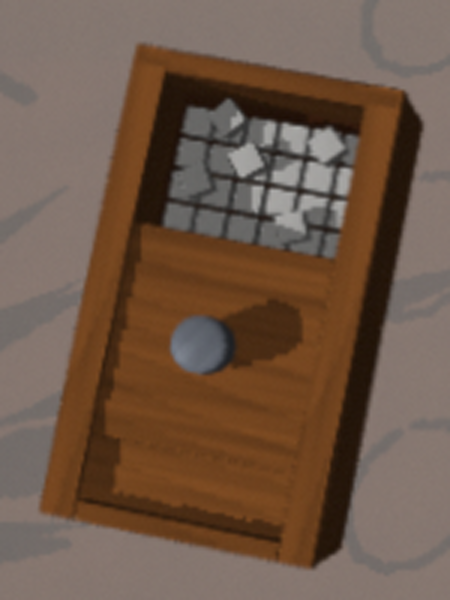

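View pics/c2.png

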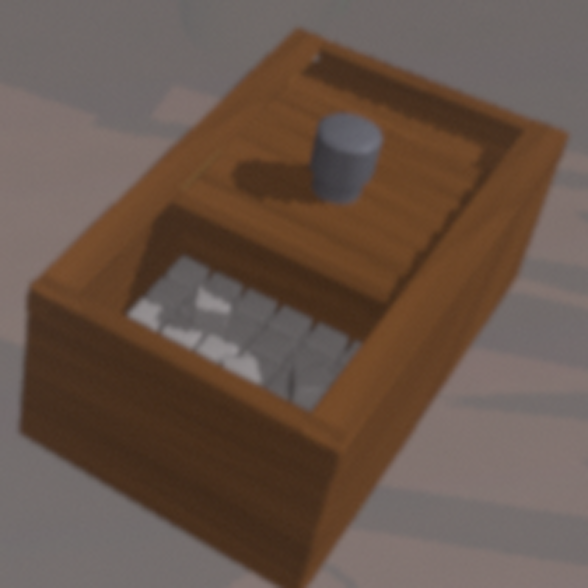

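```bash
python3 -m handwheel '[[[0.025,0.05,0.01,0.06],[0.05,0.1,0.02,0.12],[0.075,0.15,0.03,0.18],[0.1,0.2,0.03,0.25],[0.125,0.25,0.03,0.31],[0.15,0.3,0.03,0.37],[0.175,0.35,0.03,0.44],[0.2,0.4,0.03,0.5]]]' 0
```

```text
time_s: 1.1
eef_pos: [0.4499, -0.1713, 0.2567]
eef_rot: [180.0, 0.0, -37.7]
force: [1.2, -0.5, 0.6]
grip_width: 0.0164
```

```bash
python3 -m handwheel '[[[0,0.05,0,0.07],[0,0.1,0,0.14],[0,0.15,0,0.21],[-0.005,0.2,0,0.28],[-0.01,0.25,0,0.35],[-0.015,0.3,0,0.42],[-0.02,0.358,0,0.49],[-0.02,0.358,0,0.49]]]' 0
python3 - <<'E'
from h import *
s=ctrl.read_state();print(s["eef_pos"],s["eef_rot"],s["joint_pos"])
p=imaging.camera_params("wrist");cv2.imwrite("pics/w1.png",imaging.camera("wrist"));
np.save("w1.npy",p,allow_pickle=True)
cv2.imwrite("pics/t1.png",imaging.camera("top"))
E
```

```text
time_s: 2.1
eef_pos: [0.4282, 0.1897, 0.2568]
eef_rot: [-179.9, 0.0, -9.3]
force: [-0.4, -1.9, 0.3]
grip_width: 0.0001
[0.42816206 0.18965508 0.25684216] [-1.79872422e+02  4.11180111e-02 -9.26883936e+00] [  0.38506306  12.26884325 -36.07766875 106.27570283   7.87542317
  63.91067501 -47.8073458 ]
```

View pics/w1.png

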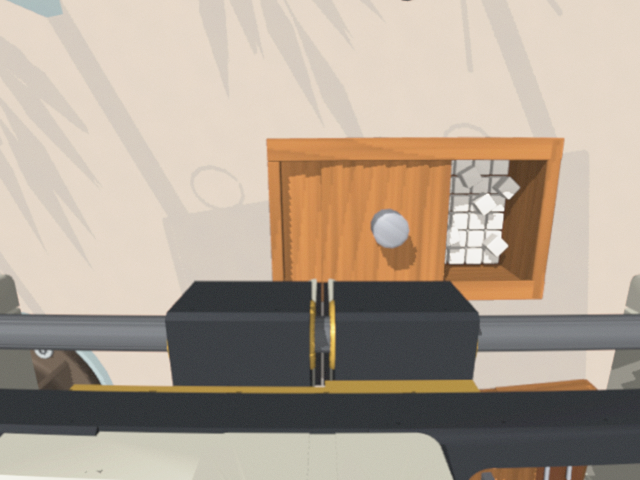

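View pics/t1.png

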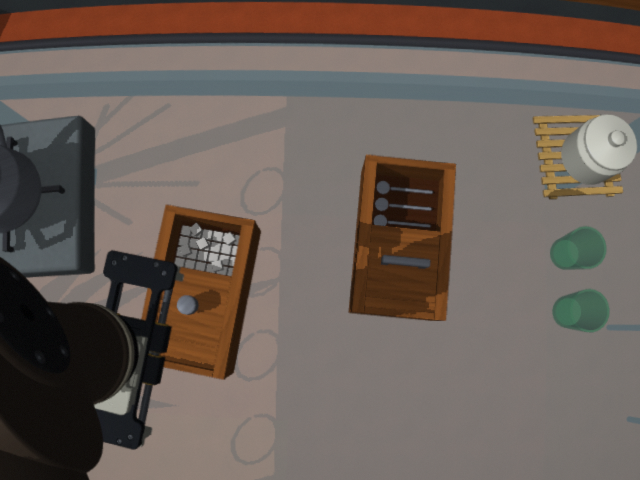

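The wrist picture shows the box square to the image. The knob top is near (391,230), the frame's corners include (267,140) and (563,140), and the hatch edge is near column 450. I'll cross-check these by triangulation.

```bash
python3 - <<'E'
from h import *
p=np.load("w1.npy",allow_pickle=True).item()
k=atz("wrist",(391,230),.123,p);print("knob",k)
a=atz("wrist",(267,140),.095,p);b=atz("wrist",(563,140),.095,p);c=atz("wrist",(545,300),.095,p)
print(a,b,c,np.linalg.norm(a-b),np.linalg.norm(c-b),np.degrees(np.arctan2(*(b-a)[1::-1])))
print("centre",(a+c)/2)
print("hatch edge",atz("wrist",(450,230),.089,p)-k)
print("tcp in wrist",proj("wrist",np.array([.428,.1897,.2568]),p))
A=[];B=[]
for n,uv,q in(("wrist",(391,230),p),("top",(187.5,303.5),None),("scene",(484,238),None)):
    o,d=ray(n,uv,q);d/=np.linalg.norm(d);M=np.eye(3)-np.outer(d,d);A.append(M);B.append(M@o)
print("tri",np.linalg.lstsq(np.vstack(A),np.hstack(B),rcond=None)[0])
E
```

```text
knob [0.48035394 0.18326025 0.123     ]
[0.39615216 0.26450082 0.095     ] [0.63026508 0.22762117 0.095     ] [0.6129708 0.090696  0.095    ] 0.23699993645090026 0.13801302945127827 -8.952196595819274
centre [0.50456148 0.17759841 0.095     ]
hatch edge [ 0.05480374 -0.01671022 -0.034     ]
tcp in wrist [321.8327622  303.04972918]
tri [0.48103542 0.18122748 0.11927118]
```

```bash
python3 -m handwheel '[[[0,0,-0.05,0],[0,0,-0.09,0],[0,0,-0.12,0],[0,0,-0.135,0],[0,0,-0.145,0],[0,0,-0.153,0],[0,0,-0.153,0]]]' 0
python3 - <<'E'
from h import *
p=imaging.camera_params("wrist");cv2.imwrite("pics/w2.png",imaging.camera("wrist"))
cv2.imwrite("pics/s2.png",imaging.camera("scene"));print(proj("wrist",ctrl.read_state()["eef_pos"],p))
E
```

```text
time_s: 3.08
eef_pos: [0.4297, 0.1849, 0.1038]
eef_rot: [180.0, -0.0, -9.8]
force: [-0.6, 0.4, -0.0]
grip_width: 0.0003
[322.56044425 302.91746625]
```

View pics/w2.png

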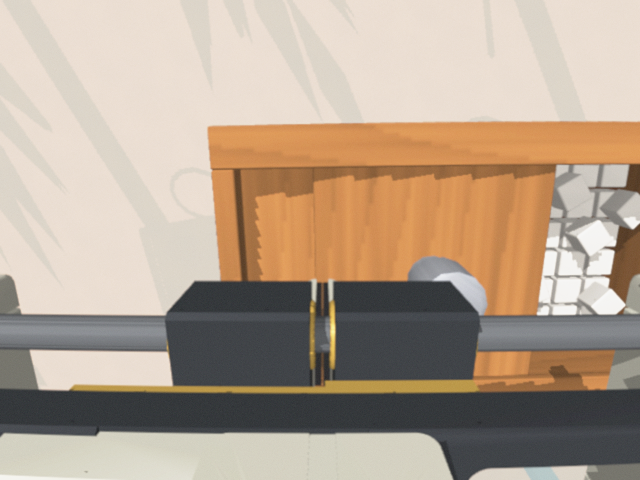

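View pics/s2.png

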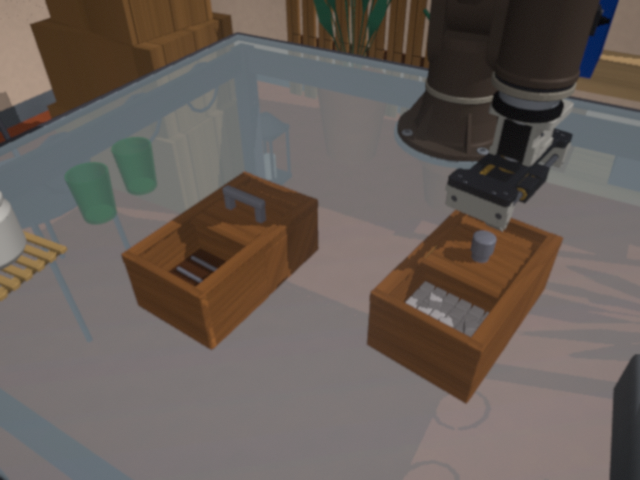

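The fingertips are behind the knob. In the wrist view the knob is at about (448,285), to the right of the fingers. I'll push about 80 mm along the track first.

```bash
python3 -m handwheel '[[[0.01,0.002,0,0],[0.018,0.001,0,0],[0.028,-0.001,0,0],[0.038,-0.003,0,0],[0.048,-0.005,0,0],[0.058,-0.006,0,0],[0.068,-0.008,0,0],[0.074,-0.009,0,0]]]' 0
python3 - <<'E'
from h import *
cv2.imwrite("pics/s3.png",imaging.camera("scene")[150:450,300:620]);
cv2.imwrite("pics/t3.png",imaging.camera("top")[150:400,80:480]);print(ctrl.read_state()["eef_pos"],ctrl.read_state()["force"])
E
```

```text
time_s: 4.18
eef_pos: [0.5043, 0.1758, 0.1037]
eef_rot: [-180.0, -0.0, -9.8]
force: [-2.5, 1.0, -0.1]
grip_width: 0.0006
[0.50443993 0.17560493 0.10366527] [-0.49659507  0.36340013  0.24786906]
```

View pics/s3.png

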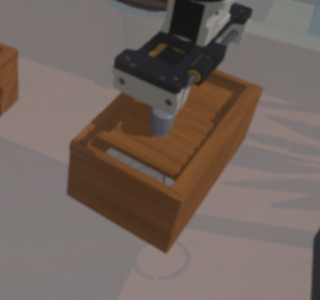

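View pics/t3.png

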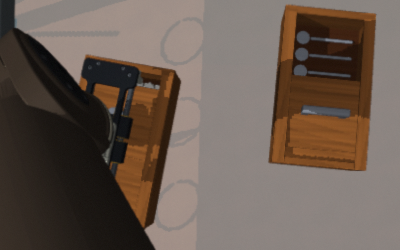

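The hatch is moving with the fingers, and a small gap is left at the +x end. Next I push slowly and watch the force.

```bash
python3 -m handwheel '[[[0.004,-0.001,0,0],[0.008,-0.001,0,0],[0.011,-0.002,0,0],[0.014,-0.002,0,0],[0.014,-0.002,0,0]]]' 0
```

```text
time_s: 4.9
eef_pos: [0.518, 0.1737, 0.1037]
eef_rot: [180.0, -0.0, -9.8]
force: [-0.3, -0.1, 0.3]
grip_width: 0.0005
```

```bash
python3 -m handwheel '[[[0.002,0,0,0],[0.004,-0.001,0,0],[0.004,-0.001,0,0]]]' 0
```

```text
time_s: 5.28
eef_pos: [0.5219, 0.1732, 0.1038]
eef_rot: [-180.0, -0.0, -9.7]
force: [-0.3, 0.2, -1.2]
grip_width: 0.0006
```

```bash
python3 - <<'E'
from h import *
cv2.imwrite("pics/s4.png",cv2.resize(imaging.camera("scene")[200:400,350:570],None,fx=2.5,fy=2.5))
print(ctrl.read_state()["eef_pos"],ctrl.read_state()["force"])
E
```

```text
[0.52182419 0.17312659 0.10379942] [-1.84957191  0.95582598 -0.82596672]
```

View pics/s4.png

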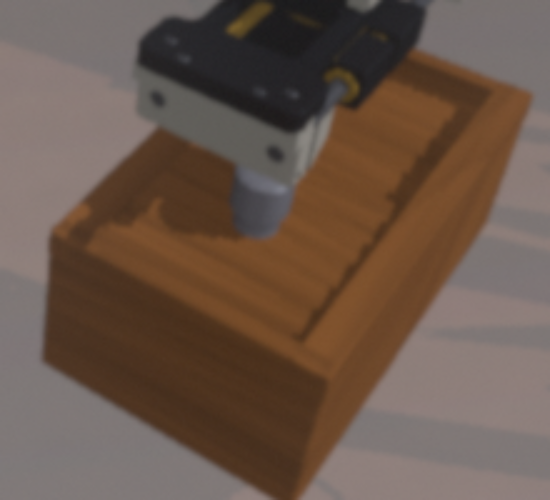

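The hatch looks shut or nearly so from this side. I'll creep forward until the force rises.

```bash
python3 -m handwheel '[[[0.002,0,0,0],[0.003,0,0,0],[0.003,0,0,0]]]' 0
```

```text
time_s: 5.7
eef_pos: [0.5247, 0.1728, 0.1037]
eef_rot: [180.0, -0.0, -9.8]
force: [-1.5, -0.1, 0.9]
grip_width: 0.0005
```

```bash
python3 -m handwheel '[[[0.002,0,0,0],[0.003,-0.001,0,0],[0.003,-0.001,0,0]]]' 0
```

```text
time_s: 6.08
eef_pos: [0.5257, 0.1726, 0.1036]
eef_rot: [180.0, 0.2, -9.7]
force: [-8.6, 1.3, 4.9]
grip_width: 0.0003
```

The arm has stalled with an 8.6 N reaction, where the knob's shut position was predicted. I'll back off along the track and then lift.

```bash
python3 -m handwheel '[[[-0.006,0.001,0,0],[-0.016,0.003,0,0],[-0.026,0.004,0,0],[-0.03,0.005,0.03,0],[-0.03,0.005,0.08,0],[-0.03,0.005,0.13,0],[-0.06,0.005,0.16,0],[-0.06,0.005,0.16,0]]]' 0
python3 - <<'E'
from h import *
p=imaging.camera_params("wrist");cv2.imwrite("pics/w5.png",imaging.camera("wrist"));np.save("w5.npy",p,allow_pickle=True)
cv2.imwrite("pics/s5.png",imaging.camera("scene"));cv2.imwrite("pics/t5.png",imaging.camera("top"))
E
```

```text
time_s: 7.08
eef_pos: [0.4668, 0.1781, 0.2662]
eef_rot: [-179.9, -0.3, -9.7]
force: [0.3, -0.2, -0.3]
grip_width: 0.0004
```

View pics/w5.png

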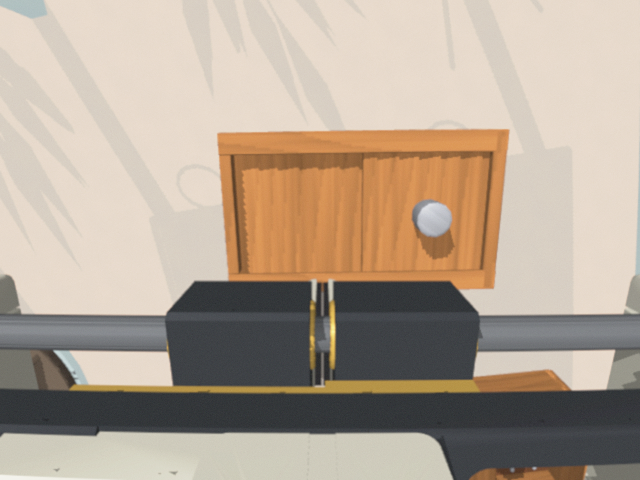

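View pics/t5.png

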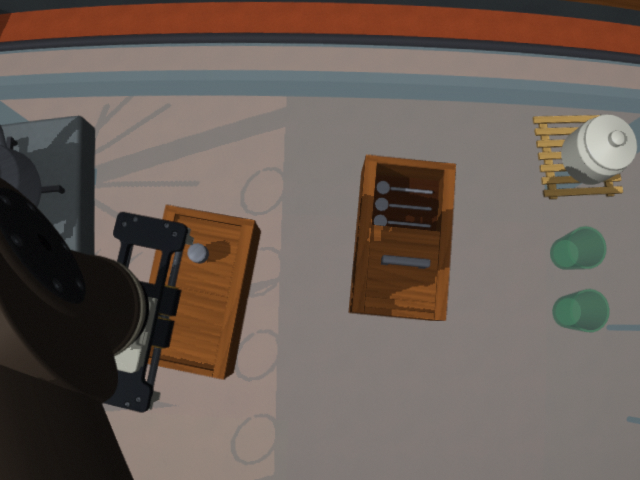

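View pics/s5.png

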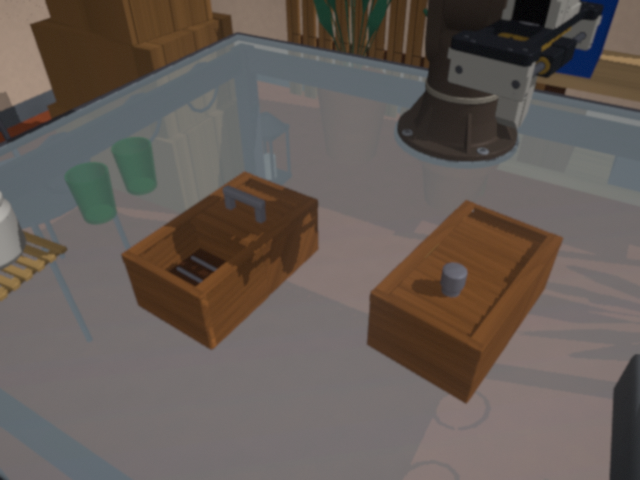

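The sugar cubes are fully covered in all three views. The knob is at (434,219) in the wrist view and (198,253) in the top view. The spoon handle is still at (406,262) in the top view. One numeric check remains before I hand in.

```bash
python3 - <<'E'
from h import *
from workcell import order
p=np.load("w5.npy",allow_pickle=True).item()
k=atz("wrist",(434,219),.123,p);k0=np.array([.48035,.18326,.123])
c=np.mean([atz("wrist",q,.095,p) for q in((219,134),(508,130),(495,290),(229,285))],0)
u=np.array([np.cos(np.radians(-9.4)),np.sin(np.radians(-9.4)),0])
print("knob",k,"moved",(k-k0)@u,"from centre(0.5045,.1776)",(k-np.array([.50456,.1776,.123]))@u)
kt=atz("top",(198,253),.123);print("top: moved",np.linalg.norm(kt-atz("top",(187.5,303.5),.123)),"from centre",(kt-np.array([.5015,.172,.123]))@u)
a=cv2.imread("pics/top0.png")[150:325,345:460].astype(int);b=cv2.imread("pics/t5.png")[150:325,345:460].astype(int)
print("handle area diff",np.abs(a-b)[105:122,35:90].mean())
E
```

```text
knob [0.55557531 0.17180823 0.123     ] moved 0.07608557249288941 from centre(0.5045,.1776) 0.051276235514097095
top: moved 0.07389356123523924 from centre 0.05345815328065122
handle area diff 19.97825311942959
```

The handle-area difference of 20 could be a shadow or real motion, so I'll compare the handle directly.

```bash
python3 - <<'E'
import cv2,numpy as np
o=[]
for f in("top0","t5"): o.append(cv2.resize(cv2.imread(f"pics/{f}.png")[150:325,345:465],None,fx=3,fy=3))
cv2.imwrite("pics/cmp.png",np.hstack(o))
for f in("top0","t5"):
    h=cv2.cvtColor(cv2.imread(f"pics/{f}.png"),cv2.COLOR_BGR2HSV)[245:280,375:435]
    b=cv2.imread(f"pics/{f}.png").astype(int)[245:280,375:435]; m=b[...,0]>=b[...,2]; ys,xs=np.nonzero(m);print(f,len(xs),xs.mean()+375,ys.mean()+245)
E
```

```text
top0 373 405.42627345844505 260.93029490616624
t5 372 405.48655913978496 260.94354838709677
```

View pics/cmp.png

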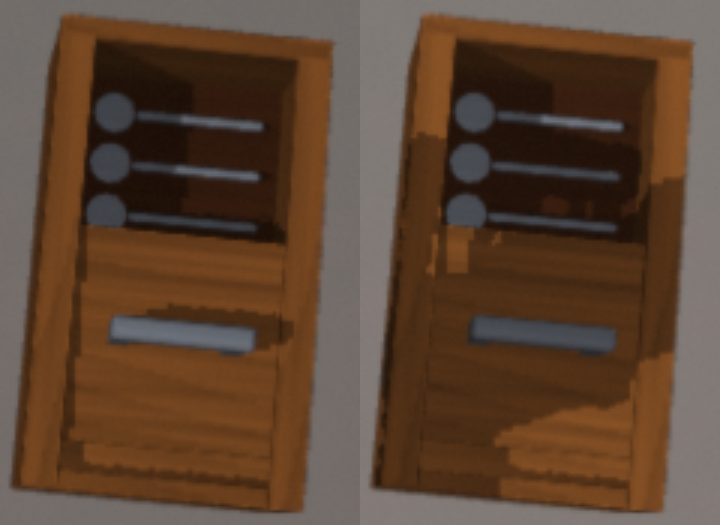

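The difference is only the arm's shadow: the handle is in the same place to within 0.1 px. I'm handing in.

```bash
python3 -c "
from workcell import order,ctrl
order.job_done();s=ctrl.read_state();print(s['time_s'],s['force'])"
```

```text
the job is handed in; nothing more can be done
the job is handed in; nothing more can be done
```

The sugar box's hatch is shut and released, and the job was handed in at about 7.2 s; no verdict is reported. I pushed the knob about 76 mm along the track with the closed fingertips until the hatch stopped against the frame at about 9 N, then backed off and lifted clear.

**Sugar hatch:** After the push, the knob measured 51 mm (wrist camera) and 53 mm (top camera) from the box centre, against 54 mm when shut. That gap is within the measuring error. The sugar cubes are covered in all three views.

**Teaspoon hatch:** Its handle is within 0.1 px of where it started in the top view. A first brightness check of the handle area showed a difference, which turned out to be the arm's shadow.

**Robot:** The gripper stood clear above the box at the end, with only noise-level force.

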